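# Load a frame moulding into the imaging bridge on the top tray of a nested stack

## Task

Lift only the top steel tray off the nested stack, leaving the other trays nested where they stand, and set it upright in the open loading bay of the imaging stage, lengthwise between the guides and wholly in front of the bridge. Lay the offcut of moulding that has a raised ridge (not the flat one) ridge up along the middle of the tray, let go of it, and then push the tray under the low bridge until it is fully home against the end stop. Leave the flat offcut, the bottle and the jar where they are.

Things in the scene. Friction and masses are not known exactly. Their poses are not given: they have to be found in the camera images.
- tray1_mid (a point): Centre (half-way up) of the top one of four identical nested steel trays, about 110 g: 180 mm long (x), 64 wide (y), 30 high, open top, 3 mm walls and floor. The upper 16 mm is an upright band 180 x 64; the lower 14 mm steps in to 171 x 55 and sits in the band of the next tray with 1.5 mm play all round. Inside, the floor is 165 x 49, above the step 174 x 58.
- tray2_mid (a point): Centre of the second tray, same shape, 16 mm lower; it must stay in the stack. Only the top 16 mm of the top tray is exposed outside: right beneath it is this tray's equally wide band, so a grip on the top tray's long sides must not reach deeper. The top tray must rise 14 mm straight up to come free.
- tray3_mid (a point): Centre of the third tray, same shape, 16 mm lower again; stays in the stack.
- tray4_mid (a point): Centre of the bottom tray, same shape, standing on the foam pad; stays in the stack.
- pad: White foam pad, 230 x 120 x 20 mm, fixed to the table, under the stack. Origin at the centre of its underside; x along its (and the trays') length.
- home (a point): Point on the fixed stage's deck under the middle of the bridge: the centre of a tray that is home lies over it. x points along the lane in the pushing direction, z up. Bridge: white beam, x -30 to +30 mm, underside 52 mm and top 80 mm above the deck, posts with inner faces at y +-49 mm, dark lens barrel on top up to 145 mm above the deck. End stop: steel plate 26 mm high, face at x +90 mm.
- bay (a point): Centre of the loading bay on the deck, 140 mm before home; same axes. The deck is 12 mm thick and runs from x -110 to +240 mm here. Black guides 10 mm high (lower than the trays' wide band) on both sides: inner faces at y +-39 mm for x -110 to +90, narrowing to +-30.5 mm at x +130, then straight; they guide the tray's narrow lower part. A tray centred here ends 20 mm before the bridge.
- moulding_mid (a point): Ridged wooden offcut of picture-frame moulding, 60 g, 90 mm long (its x axis), 42 mm high: base 36 mm wide and 16 mm high, with a ridge 16 mm wide on its centreline along the whole length, 26 mm high. The point is its centre, half-way up (21 mm above its underside). It lies on the table, ridge up.
- batten: Flat wooden offcut, 90 x 36 x 16 mm, without a ridge, lying on the table; not to be used. Origin at the centre of its underside, x along its length. It and the ridged one may lie in each other's places.
- bottle: White plastic bottle, 60 mm diameter, 150 mm high, standing on the table. Origin at the centre of its underside.
- jar: White jar with blue lid, 60 mm diameter, 90 mm high, standing on the table. Origin at the centre of its underside.
Mind the look-alikes: they are no part of the job. Leave any black or pink look-alike of the part that bears tray2_mid alone.

How it is judged (in metres and radians):
On the way, in this order (a step that is already met when the one before it is completed fails the run):
1. the top tray is lifted clear of the stack while the next one stays down (z of tray1_mid in the frame of tray2_mid above 0.04 m and z of tray2_mid in the frame of pad between 0.062 and 0.075 m and distance of each of tray2_mid, tray3_mid, tray4_mid from where it was at the start of the episode below 0.03 m and z of tray3_mid in the frame of pad between 0.046 and 0.059 m and z of tray4_mid in the frame of pad between 0.03 and 0.043 m), for 0.1 s.
2. the tray stands flat in the loading bay, along the lane, in front of the bridge, released (x of tray1_mid in the frame of home between -0.18 and -0.112 m and y of tray1_mid in the frame of home between -0.013 and 0.013 m and z of tray1_mid in the frame of home between 0.01 and 0.019 m and angle between tray1_mid's own z axis and vertical below 0.06 rad and angle between the x axis of tray1_mid and the x axis of home, either way round below 0.15 rad and contact force between the fingers and tray1 below 0.05 N and linear speed of tray1 below 0.02 m/s), for 0.2 s.
3. the ridged moulding lies ridge up along the middle of the tray, released, the tray still in front of the bridge (x of moulding_mid in the frame of tray1_mid between -0.025 and 0.025 m and y of moulding_mid in the frame of tray1_mid between -0.01 and 0.01 m and z of moulding_mid in the frame of tray1_mid between 0.005 and 0.013 m and angle between moulding_mid's own z axis and vertical below 0.12 rad and contact force between the fingers and moulding below 0.05 N and linear speed of moulding below 0.02 m/s and x of tray1_mid in the frame of home below -0.105 m and z of tray1_mid in the frame of home between 0.01 and 0.019 m and angle between tray1_mid's own z axis and vertical below 0.06 rad), for 0.2 s.
4. the tray is home against the end stop (x of tray1_mid in the frame of home between -0.006 and 0.005 m and z of tray1_mid in the frame of home between 0.01 and 0.019 m and angle between tray1_mid's own z axis and vertical below 0.06 rad and x of moulding_mid in the frame of tray1_mid between -0.025 and 0.025 m and y of moulding_mid in the frame of tray1_mid between -0.01 and 0.01 m and z of moulding_mid in the frame of tray1_mid between 0.005 and 0.013 m and angle between moulding_mid's own z axis and vertical below 0.12 rad), for 0.1 s.
At the end, for the whole second after the job is handed in: Top tray flat on the deck, within 6 mm of home and of the lane's centreline; ridged moulding on its floor, ridge up, within 25 mm lengthwise and 10 mm sideways of the middle; both at rest. Other trays nested, and they, flat offcut, bottle and jar within 30 mm of their start, upright (all of step 4 and y of tray1_mid in the frame of home between -0.006 and 0.006 m and contact force between the fingers and tray1 below 0.05 N and linear speed of each of tray1, moulding below 0.02 m/s and contact force between the fingers and moulding below 0.05 N and z of tray2_mid in the frame of pad between 0.062 and 0.075 m and distance of each of tray2_mid, tray3_mid, tray4_mid, batten, bottle, jar from where it was at the start of the episode below 0.03 m and z of tray3_mid in the frame of pad between 0.046 and 0.059 m and z of tray4_mid in the frame of pad between 0.03 and 0.043 m and angle between each of bottle, jar's own z axis and vertical below 0.3 rad); the robot touches nothing.
It fails at once if a tray of the remaining stack is dragged up by more than 8 mm (z of tray2_mid in the frame of pad above 0.075 m or z of tray3_mid in the frame of pad above 0.059 m or z of tray4_mid in the frame of pad above 0.043 m).
It fails at once if the flat offcut, the bottle or the jar is moved by more than 30 mm or tipped (not (distance of each of batten, bottle, jar from where it was at the start of the episode below 0.03 m and angle between each of bottle, jar's own z axis and vertical below 0.3 rad)).
It also fails if it takes over 61 s, if anything falls off the work surface, if the arm or the gripper's body presses on something with over 40 N, if the wrist force passes 120 N, or if a joint passes its speed limit or range.

## Robot

A 6-joint arm with a two-finger parallel gripper is mounted at the origin on the work surface. World frame = base frame: x ahead of the robot, y to its left, z up, the work surface at z = 0. Lengths are in mm, angles in rad, forces in N, time in s.
With the tool pointing down it reaches from about 300 to 775 mm from the base axis. Payload 14.6 kg.
Tool frame: the origin (TCP) lies at the very end of the fingers, on their centre line; the grasp point (between the pads) lies 19 mm behind it; z points along the fingers, y is the line along which they close (so a half turn about z gives the same grasp; the last joint's range is limited). The gripper opens to 94 mm and grips with 3 to 60 N. Pads are 16 mm wide; open, the fingers measure 119 mm over their backs; the gripper's body (75 mm by 177 mm) begins 78 mm behind the grasp point.
Start: joints at [-1.363, 0.3, 1.521, -0, 1.321, -0.067], TCP at [149.238, -529.355, 205.446] pointing down, gripper open.
Joint ranges: [-3.03, 3.03], [-0.79, 2.21], [0.23, 2.52], [-1.04, 4.18], [0, 3.07], [-2.55, 2.55]. Speed limits (rad/s): [2.22, 2.22, 2.57, 3.14, 3.14, 3.14].

## Interface

Orientations are given as [roll, pitch, yaw] about the fixed x, y, z axes, in that order (R = Rz(yaw) Ry(pitch) Rx(roll)).
In Python, from cell import manip gives the robot as it stands.
- The arm moves only by the tool servo_tool, never from a script. Its argument "motion" is a list that holds one entry, the list of rows, each a list of 7 numbers: the shift along the world's x, y, z as a fraction of full scale, then the turn, a rotation vector about the world's x, y, z as a fraction of full scale, then the closure, from 0 (fully open) to 1 (shut). In form: [[[x, y, z, rx, ry, rz, gripper], ...]]. A call has 1 to 10 rows; each row is the pose to reach, as a shift and turn from the pose commanded when the call began, turning the shorter way round; what a row does not reach only later rows make up. Full scale, the value 1, is 0.5 m for a shift and pi rad for a turn. A row lasts 1/10 s, in which the tool goes at most 50 mm and 8.59 degrees, less where a joint would pass 70% of its speed; a pose out of reach is approached as far as the arm can. A call with a number of a shift or a turn outside -1 to 1 is refused whole. A call with a gripper value outside its range is refused whole. The fingers move at their own pace and stop on an object; "newtons" is the grip in N (left out, the last holds). Time passes only in rows, so rows that repeat a pose let the fingers close. It gives the time, the measured TCP pose, the force, the opening and the grip force at its end, in the units of the state.
- manip.read_state(): the state, without advancing time (a new reading comes with each control period).
- manip.camera(name): name is "scene" or "side" or "wrist"; returns a dict with "frame" (400x640x3 uint8, red, green, blue), "range_z" (400x640 float32, mm along the optical axis (not along the pixel's ray), 0 where there is no reading), "vfov" (degrees; the focal length in pixels is half the picture's height over the tangent of half this angle, whatever the lens; pixels are square), "cx", "cy" (the principal point, pixels), "cam_to_world" (4x4, takes a point from camera to world coordinates). Camera axes: x right, y down, z forward; pixel columns grow to the right and rows downward; lengths in mm; the calibration is good to about 2 mm. A picture is of the moment at which its call begins.
- manip.sign_off(): hands the job in; it is judged then, once.
The state is a dict: "clock": time; "joints": joint angles; "qd": joint speeds; "effort": joint torques, N m; "eef_pos": TCP position; "eef_rot": TCP orientation; "wrist_force": force on the tool from outside, world axes, zero at the start; "moment": the same for the moment, N m; "finger_gap": finger opening in mm; "finger_force": force on a finger pad.
Only numpy, scipy, OpenCV 4.12 (cv2) and the standard library are available. Lean on these libraries where they do the work, as an engineer would, in place of code of your own. Each camera call takes 0.05 s, during which the arm holds its last target. There are 200 camera calls.

## Working session

There is one attempt and no reset: what is moved stays moved. The work goes in short steps, Python scripts to look and compute and a tool call to move; the robot and the scene stay as the last step left them, time stands still between calls to the robot, and variables do not carry over. Pictures are saved under pics/ and viewed, at most 10 in all, crops included, and the job is handed in when it is done.

Besides the shell and the picture viewer there is one more tool, called after "Request:" as name(argument=value, ...) on one line, values as JSON. servo_tool: Moves the arm, as the interface text tells. Its arguments: {"type":"object","properties":{"motion":{"type":"array"},"newtons":{"type":"number"}},"required":["motion"]}

```bash
ls; mkdir -p pics; cat > h.py <<'E'
import numpy as np, cv2
from cell import manip
def grab(n,save=None):
    c=manip.camera(n); f=200/np.tan(np.radians(c["vfov"])/2)
    z=c["range_z"]; v,u=np.mgrid[:400,:640]
    P=np.stack([(u-c["cx"])/f*z,(v-c["cy"])/f*z,z],-1)
    T=np.array(c["cam_to_world"]); W=P@T[:3,:3].T+T[:3,3]; W[z==0]=np.nan
    if save: cv2.imwrite(save,c["frame"][...,::-1])
    return c["frame"],W
E
python3 - <<'E'
from h import *
for n in("scene","side"):
    f,W=grab(n,f"pics/{n}0.png"); np.savez(f"{n}0.npz",f=f,W=W)
s=manip.read_state(); print(s["clock"],s["eef_pos"],s["eef_rot"],s["finger_gap"])
a=cv2.imread("pics/scene0.png");b=cv2.imread("pics/side0.png")
E
```

```text
pics
0.1 [ 149.19116589 -529.14440298  204.94243765] [-3.14057111e+00 -7.87352905e-05  2.74784716e-01] 94.03804707182778
```

View pics/scene0.png

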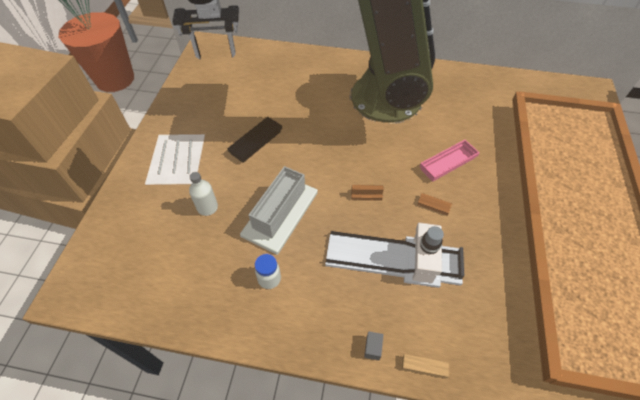

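View pics/side0.png

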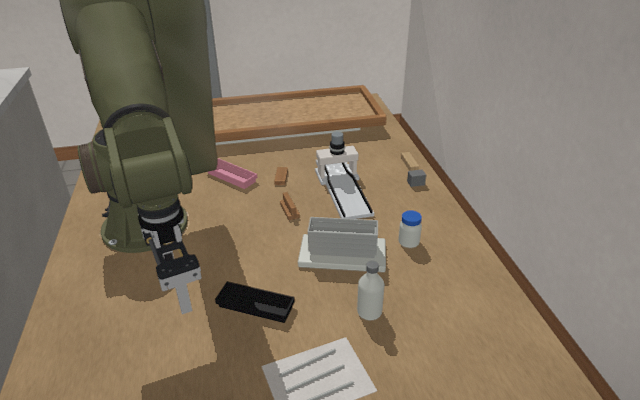

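The scene view shows the stack on its pad at (278,203), the lane from (330,250) with the bridge at (430,250), and the bottle and jar at (203,195) and (267,270). There is a black look-alike tray at (255,138) and a pink one at (450,160). The offcut candidates are (367,192), (434,204) and possibly the pale one at (426,366). (367,192) seems to have the ridge, so I'll check heights next.

```bash
python3 - <<'E'
from h import *
d=np.load("scene0.npz");f,W=d["f"],d["W"]
def fit(name,u0,u1,v0,v1,zl,zh):
    w=W[v0:v1,u0:u1].reshape(-1,3); w=w[(w[:,2]>zl)&(w[:,2]<zh)]
    (c,s,a)=cv2.minAreaRect(w[:,:2].astype(np.float32)); print(name,len(w),np.round(c),np.round(s),round(a,1),"z pct",np.round(np.percentile(w[:,2],[5,50,95]),1))
    return w
for n,b in dict(A=(345,392,178,206),B=(410,458,188,220)).items():
    for zl,zh in((8,60),(8,20),(28,60)):
        try: fit(n,*b,zl,zh)
        except Exception as e: print(n,"none")
fit("C",395,455,350,380,6,70)
fit("stacktop",240,312,160,250,88,115)
fit("stackall",235,325,160,250,30,115)
fit("pad",235,325,160,250,14,24)
fit("deck",320,470,225,290,8,16)
fit("guides",320,470,225,290,18,26)
fit("stop",450,470,235,290,30,42)
fit("bridgetop",405,450,215,290,86,96)
fit("lens",405,450,215,290,130,170)
fit("bottle",185,222,170,220,30,160); fit("jar",250,285,250,290,30,100)
m=(W[...,2]>-5)&(W[...,2]<3); print("table z",np.median(W[...,2][m]))
big=f[165:300,310:480]; s=f[155:255,230:330]
cv2.imwrite("pics/crop1.png",cv2.resize(big,None,fx=4,fy=4,interpolation=cv2.INTER_CUBIC)[...,::-1])
E
```

```text
A 432 [438. -18.] [32. 89.] 10.7 z pct [11.5 28.4 43.2]
A 160 [445. -18.] [16. 87.] 9.6 z pct [ 8.8 14.6 18.9]
A 221 [433. -19.] [22. 89.] 8.8 z pct [29.8 39.8 44.6]
B 373 [434. 176.] [90. 40.] 75.4 z pct [10.9 15.1 18.3]
B 370 [434. 176.] [90. 40.] 75.4 z pct [10.9 15.1 18.2]
B none
C 717 [883. 169.] [ 32. 101.] 0.1 z pct [10.9 19.1 22.2]
stacktop 518 [ 543. -251.] [ 67. 182.] 73.3 z pct [ 88.4  96.7 102. ]
stackall 2130 [ 544. -251.] [ 67. 183.] 72.9 z pct [ 43.8  74.8 100.4]
pad 1245 [ 527. -316.] [262. 231.] 75.1 z pct [15.8 19.2 22.3]
deck 3122 [621.  76.] [131. 350.] 0.6 z pct [ 8.9 11.5 14.6]
guides 612 [623.  75.] [125. 344.] 2.7 z pct [18.5 21.2 24.4]
stop 121 [617. 245.] [82. 10.] 2.2 z pct [32.  36.8 40.2]
bridgetop 680 [620. 150.] [132.  59.] 1.5 z pct [87.8 91.1 94. ]
lens 270 [620. 151.] [37. 37.] 39.6 z pct [133.5 155.3 158.1]
bottle 704 [ 565. -457.] [49. 60.] 42.5 z pct [ 38.   96.3 149.5]
jar 619 [ 742. -231.] [56. 56.] 74.3 z pct [38.2 87.6 91.4]
table z -0.6198711635644258
```

View pics/crop1.png

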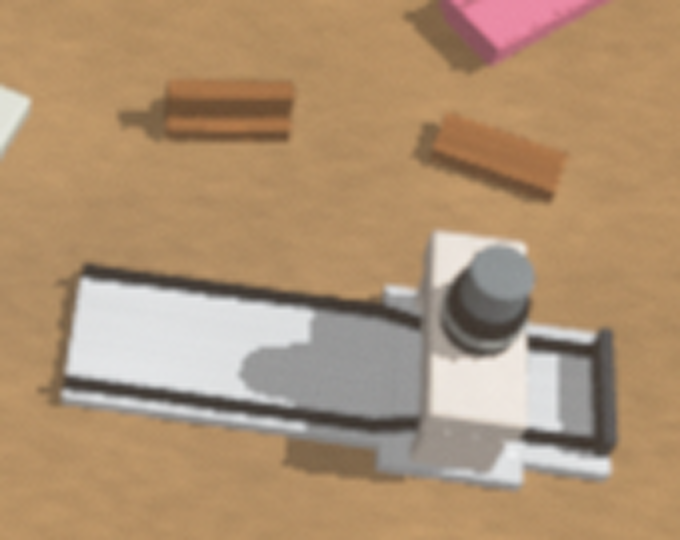

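Confirmed: the offcut at (367,192) tops out at about 43 mm and shows a ridge and base, so it is the ridged one. The one at (434,204) is about 16 mm high, so it is the flat batten. The pale stick at (426,366) isn't part of the job. The lane runs along about +y, the stack top is at z≈98, and everything matches the given sizes. I'll move above the stack.

Request:
servo_tool(motion=[[[0.788,0.556,0.09,0,0,-0.182,0],[0.788,0.556,0.09,0,0,-0.182,0],[0.788,0.556,0.09,0,0,-0.182,0],[0.788,0.556,0.09,0,0,-0.182,0],[0.788,0.556,0.09,0,0,-0.182,0],[0.788,0.556,0.09,0,0,-0.182,0],[0.788,0.556,0.09,0,0,-0.182,0],[0.788,0.556,0.09,0,0,-0.182,0],[0.788,0.556,0.09,0,0,-0.182,0],[0.788,0.556,0.09,0,0,-0.182,0]]], newtons=25)

```text
clock: 1.1
eef_pos: [543.1, -250.8, 250.3]
eef_rot: [-3.142, 0.0, -0.297]
wrist_force: [1.2, -0.2, -0.1]
finger_gap: 93.7
finger_force: 0.0
```

```bash
python3 - <<'E'
from h import *
f,W=grab("wrist","pics/w1.png"); s=manip.read_state(); print(s["clock"],s["eef_pos"],s["eef_rot"],s["joints"])
def rect(w,n):
    (c,sz,a)=cv2.minAreaRect(w[:,:2].astype(np.float32)); print(n,len(w),np.round(c,1),np.round(sz,1),round(a,2),np.round(np.percentile(w[:,2],[5,50,95]),1))
w=W.reshape(-1,3); near=(abs(w[:,0]-543)<130)&(abs(w[:,1]+251)<130)
print(near.sum(),np.nanpercentile(w[near,2],[1,10,50,90,99]))
for zl,zh in((93,103),(90,105)):
    rect(w[near&(w[:,2]>zl)&(w[:,2]<zh)],"rim")
rect(w[near&(w[:,2]>15)&(w[:,2]<105)],"pad+stack")
d=np.load("side0.npz");g=d["W"].reshape(-1,3)
near=(abs(g[:,0]-543)<110)&(abs(g[:,1]+251)<100)
rect(g[near&(g[:,2]>92)&(g[:,2]<105)],"side rim")
for k in("scene","side"):
    d=np.load(k+"0.npz");g=d["W"].reshape(-1,3); q=(abs(g[:,0]-620)<80)
    for nm,(y0,y1,z0,z1) in dict(guides=(-95,80,19,25),deckbay=(-90,75,10,15),stop=(230,260,30,42),beam=(110,190,86,96),lens=(120,180,150,162)).items():
        m=g[q&(g[:,1]>y0)&(g[:,1]<y1)&(g[:,2]>z0)&(g[:,2]<z1)]
        if len(m)>10: rect(m,k+" "+nm)
E
```

```text
1.15 [ 547.48768088 -246.59230594  250.47052526] [-3.14010235e+00 -8.26643294e-04 -2.93005956e-01] [-0.4849154   0.38564521  1.30279115  0.00163199  1.45262923  1.3786943 ]
109857 [-1.69736960e+00 -2.33789301e-01  3.62536668e+02  3.82968989e+02
  3.86256306e+02]
rim 1512 [ 541.  -250.6] [ 64.2 179.9] 73.11 [ 94.8 100.3 101.7]
rim 1633 [ 541.  -250.6] [ 64.2 179.9] 73.11 [ 92.1 100.2 101.6]
pad+stack 15642 [ 541.3 -250.6] [120.1 229.8] 73.07 [ 18.4  73.2 100.3]
side rim 512 [ 542.1 -251.2] [ 73.1 179.3] 72.65 [ 92.5  98.  102.5]
scene guides 300 [624.9  -8.2] [ 92.5 175.5] 1.29 [19.4 21.4 24.1]
scene deckbay 1349 [628.5  -7.3] [ 93.7 165.9] 1.02 [10.2 11.9 14.3]
scene stop 121 [616.7 245.4] [81.9  9.8] 2.18 [32.  36.8 40.2]
scene beam 680 [620.3 150.1] [131.6  58.7] 1.52 [87.8 91.1 94. ]
scene lens 195 [620.4 151.1] [36.1 36.9] 52.82 [152.5 156.2 158.3]
side guides 136 [624.   -8.6] [ 92.1 173.8] 1.91 [19.4 22.2 24.6]
side deckbay 614 [624.1  -7.3] [101.9 166.4] 0.98 [10.3 12.4 14.6]
side beam 302 [619.2 151.5] [130.9  69.9] 5.95 [87.2 91.1 94.3]
side lens 67 [618.3 149.4] [43.3 32.1] 77.53 [150.4 155.9 158.7]
```

View pics/w1.png

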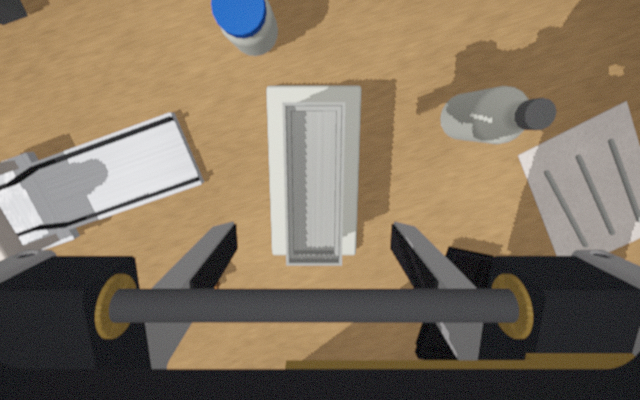

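The wrist view shows the open-topped stack at (313,175), lined up with the tool. The measured centre is (541,-250.6), the long axis is at -16.9° and the size is 180×64, as expected. I'll descend to z=87 so only the top band is gripped.

Request:
servo_tool(motion=[[[-0.0035,0.001,-0.1,0,0,0,0],[-0.0035,0.001,-0.2,0,0,0,0],[-0.0035,0.001,-0.26,0,0,0,0],[-0.0035,0.001,-0.3,0,0,0,0],[-0.0035,0.001,-0.315,0,0,0,0],[-0.0035,0.001,-0.327,0,0,0,0],[-0.0035,0.001,-0.327,0,0,0,0],[-0.0035,0.001,-0.327,0,0,0,0],[-0.0035,0.001,-0.327,0,0,0,0]]], newtons=25)

```text
clock: 2.05
eef_pos: [540.3, -252.1, 87.8]
eef_rot: [3.141, -0.001, -0.297]
wrist_force: [0.4, 0.4, 1.2]
finger_gap: 93.7
finger_force: 0.0
```

Request:
servo_tool(motion=[[[0,0,0,0,0,0,0.2],[0,0,0,0,0,0,0.25],[0,0,0,0,0,0,0.3],[0,0,0,0,0,0,0.4],[0,0,0,0,0,0,1],[0,0,0,0,0,0,1],[0,0,0,0,0,0,1],[0,0,0,0,0,0,1]]], newtons=20)

```text
clock: 2.85
eef_pos: [540.0, -251.9, 86.8]
eef_rot: [-3.142, -0.0, -0.297]
wrist_force: [0.5, 0.9, 1.8]
finger_gap: 63.6
finger_force: 20.0
```

Request:
servo_tool(motion=[[[0,0,0.01,0,0,0,1],[0,0,0.02,0,0,0,1],[0,0,0.03,0,0,0,1],[0,0,0.04,0,0,0,1],[0,0,0.06,0,0,0,1],[0,0,0.09,0,0,0,1],[0,0,0.12,0,0,0,1],[0,0,0.15,0,0,0,1],[0,0,0.16,0,0,0,1],[0,0,0.16,0,0,0,1]]])

```text
clock: 3.85
eef_pos: [540.3, -252.1, 168.0]
eef_rot: [3.141, -0.002, -0.297]
wrist_force: [0.3, 0.1, -1.8]
finger_gap: 63.7
finger_force: 20.0
```

```bash
python3 - <<'E'
from h import *
a,W=grab("side"); b,V=grab("scene")
i=np.hstack([cv2.resize(x,(400,300),interpolation=cv2.INTER_CUBIC) for x in(a[180:300,280:440],b[130:250,220:380])])
cv2.imwrite("pics/lift.png",i[...,::-1]); s=manip.read_state(); print(s["clock"],s["wrist_force"],s["finger_gap"])
E
```

```text
3.95 [ 0.32406865 -0.02505414 -1.31137113] 64.13897032944462
```

View pics/lift.png

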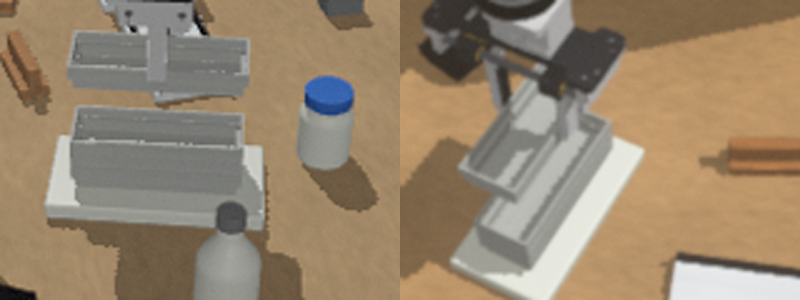

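One tray came up cleanly, and the rest of the stack stayed nested on the pad. Now I'll carry it to the bay while turning.

Request:
servo_tool(motion=[[[0.01,0.05,0,0,0,0.04,1],[0.03,0.1,0,0,0,0.08,1],[0.05,0.16,0,0,0,0.12,1],[0.07,0.23,0,0,0,0.16,1],[0.09,0.3,0,0,0,0.2,1],[0.11,0.37,0,0,0,0.24,1],[0.13,0.43,0,0,0,0.28,1],[0.15,0.48,0,0,0,0.32,1],[0.16,0.51,0,0,0,0.36,1],[0.165,0.523,0,0,0,0.4,1]]])

```text
clock: 4.95
eef_pos: [622.5, 11.2, 165.7]
eef_rot: [-3.14, 0.001, 0.966]
wrist_force: [-0.4, -0.1, -1.2]
finger_gap: 64.0
finger_force: 20.0
```

Request:
servo_tool(motion=[[[0,0,0,0,0,0.04,1],[0,0,0,0,0,0.08,1],[0,0,0,0,0,0.12,1],[0,0,0,0,0,0.16,1],[0,0,0,0,0,0.19,1],[0,0,0,0,0,0.203,1],[0,0,0,0,0,0.203,1],[0,0,-0.05,0,0,0.203,1],[0,0,-0.09,0,0,0.203,1],[0,0,-0.09,0,0,0.203,1]]])

```text
clock: 5.95
eef_pos: [621.0, 9.6, 118.6]
eef_rot: [-3.136, -0.0, 1.596]
wrist_force: [-0.2, -0.4, -0.8]
finger_gap: 63.7
finger_force: 20.0
```

```bash
python3 - <<'E'
from h import *
s=manip.read_state(); print(s["clock"],s["eef_pos"],s["eef_rot"],s["finger_gap"])
g=np.concatenate([grab(n)[1].reshape(-1,3) for n in("scene","side")])
w=grab("wrist","pics/w2.png")[1].reshape(-1,3)
def rect(m,n):
    if len(m)>10:
        (c,sz,a)=cv2.minAreaRect(m[:,:2].astype(np.float32)); print(n,len(m),np.round(c,1),np.round(sz,1),round(a,2),np.round(np.percentile(m[:,2],[5,50,95]),1))
for n,p in(("sc+side",g),("wrist",w)):
    q=(abs(p[:,0]-622)<80)
    for nm,(y0,y1,z0,z1) in dict(tray=(-110,115,112,140),guides=(-110,80,19,25),beam=(110,190,86,96),lens=(120,180,150,162),stop=(230,260,30,42)).items():
        rect(p[q&(p[:,1]>y0)&(p[:,1]<y1)&(p[:,2]>z0)&(p[:,2]<z1)],n+" "+nm)
E
```

```text
5.95 [620.99910386   9.61553085 118.62984441] [-3.13622606e+00 -3.18283387e-04  1.59604441e+00] 63.726524877382424
sc+side tray 1187 [624.    8.3] [ 89.8 191. ] 1.89 [115.2 125.3 135.7]
sc+side guides 310 [624.5  -9.7] [ 93.  181.2] 1.83 [19.5 21.5 24.1]
sc+side beam 851 [620. 151.] [131.5  66.9] 2.21 [87.8 91.2 94.3]
sc+side lens 198 [620.2 151.1] [35.4 37.2] 50.42 [152.7 156.1 158.9]
sc+side stop 120 [617.1 244.8] [81.1  9.4] 2.44 [31.2 36.7 40.1]
wrist tray 12948 [623.5   9.2] [ 87.9 179.1] 1.67 [115.5 123.5 136.3]
wrist beam 8256 [618.1 135.1] [130.6  29. ] 1.5 [88.8 91.4 92.7]
```

View pics/w2.png

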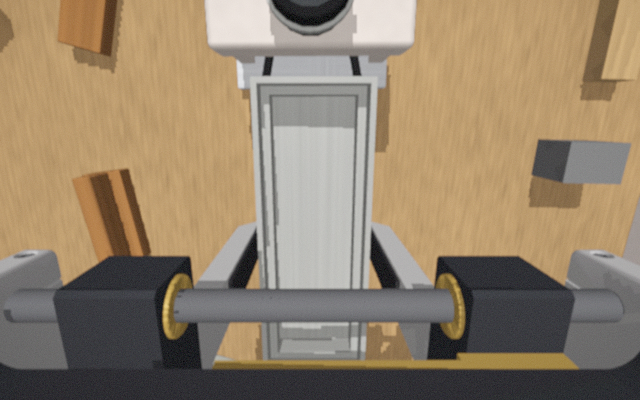

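The wrist view shows the held tray lined up in front of the bridge, over the lane (255–375 px wide, front edge at row 80). I'll lower it and release.

Request:
servo_tool(motion=[[[0,0,-0.06,0,0,0,1],[0,0,-0.11,0,0,0,1],[0,0,-0.15,0,0,0,1],[0,0,-0.165,0,0,0,1],[0,0,-0.175,0,0,0,1],[0,0,-0.18,0,0,0,1],[0,0,-0.182,0,0,0,1],[0,0,-0.182,0,0,0,1]]])

```text
clock: 6.9
eef_pos: [622.8, 9.6, 31.5]
eef_rot: [3.141, 0.0, 1.597]
wrist_force: [-0.3, -0.2, -1.7]
finger_gap: 63.2
finger_force: 20.0
```

Request:
servo_tool(motion=[[[0,0,-0.002,0,0,0,1],[0,0,-0.002,0,0,0,1],[0,0,-0.002,0,0,0,0.3],[0,0,-0.002,0,0,0,0],[0,0,-0.002,0,0,0,0],[0,0,-0.002,0,0,0,0],[0,0,-0.002,0,0,0,0]]])

```text
clock: 7.6
eef_pos: [622.5, 9.6, 29.8]
eef_rot: [3.142, 0.0, 1.597]
wrist_force: [-0.8, 0.1, -0.4]
finger_gap: 92.6
finger_force: 0.0
```

Request:
servo_tool(motion=[[[0,0,0.02,0,0,0,0],[0,0,0.06,0,0,0,0],[0,0,0.15,0,0,0,0],[0,0,0.24,0,0,0,0],[-0.08,-0.02,0.3,0,0,0,0],[-0.16,-0.04,0.3,0,0,0,0],[-0.24,-0.05,0.3,0,0,0,0],[-0.28,-0.055,0.3,0,0,0,0],[-0.28,-0.055,0.3,0,0,0,0],[-0.28,-0.055,0.3,0,0,0,0]]])

```text
clock: 8.6
eef_pos: [483.1, -18.0, 180.8]
eef_rot: [3.14, 0.0, 1.597]
wrist_force: [0.4, 0.3, -0.3]
finger_gap: 93.8
finger_force: 0.0
```

```bash
python3 - <<'E'
from h import *
s=manip.read_state(); print(s["clock"],s["eef_pos"],s["eef_rot"],s["finger_gap"])
def rect(m,n):
    if len(m)>10:
        (c,sz,a)=cv2.minAreaRect(m[:,:2].astype(np.float32)); print(n,len(m),np.round(c,1),np.round(sz,1),round(a,2),np.round(np.percentile(m[:,2],[5,50,95]),1))
for n in("wrist","side","scene"):
    p=grab(n,"pics/w3.png" if n=="wrist" else None)[1].reshape(-1,3)
    q=(abs(p[:,0]-438)<45)&(abs(p[:,1]+18)<65)
    rect(p[q&(p[:,2]>30)&(p[:,2]<50)],n+" ridge"); rect(p[q&(p[:,2]>8)&(p[:,2]<50)],n+" mould")
    q=(abs(p[:,0]-622)<80)&(abs(p[:,1]-10)<105)
    rect(p[q&(p[:,2]>36)&(p[:,2]<48)],n+" trayrim"); 
E
```

```text
8.6 [483.06763318 -17.95313528 180.75423098] [3.13989842e+00 1.65913147e-04 1.59720936e+00] 93.7861583737926
wrist ridge 1387 [431.4 -18.7] [16.4 89.7] 9.03 [35.6 41.3 42.5]
wrist mould 2648 [431.5 -18.7] [36.3 89.9] 9.22 [14.3 35.1 42.3]
wrist trayrim 2132 [623.6   8.8] [ 65.2 180.1] 1.69 [36.7 41.1 42.6]
side ridge 125 [433.  -19.3] [18.4 96.2] 8.27 [32.1 41.  44.5]
side mould 283 [431.7 -19.9] [36.  96.1] 10.75 [11.  26.2 43.7]
side trayrim 190 [624.   10.1] [ 67.1 190.7] 1.51 [36.5 40.3 44.3]
scene ridge 179 [434.5 -19.3] [21.3 88.4] 9.16 [31.3 40.1 44.1]
scene mould 406 [438.7 -18. ] [30.3 89.5] 9.94 [12.  26.  43.2]
scene trayrim 331 [625.5   8.7] [ 67.5 180. ] 2.0 [36.5 40.5 43.7]
```

View pics/w3.png

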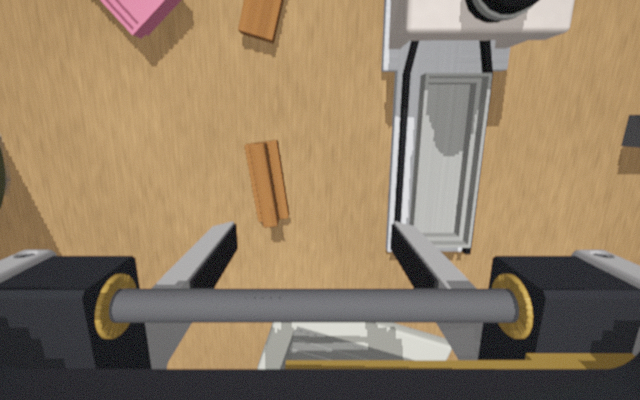

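The wrist view shows the tray flat in the bay at (445,160); its rim is at z≈42 and its centre at (623.6,8.9). The ridged moulding is at (267,182). Its ridge measures 16.4 mm wide and 42 mm high, with the centre at (431.5,-18.7) and the axis at 99.1°. Grasp the ridge.

Request:
servo_tool(motion=[[[-0.06,-0.002,-0.08,0,0,0.02,0],[-0.103,-0.002,-0.17,0,0,0.042,0],[-0.103,-0.002,-0.24,0,0,0.042,0],[-0.103,-0.002,-0.28,0,0,0.042,0],[-0.103,-0.002,-0.295,0,0,0.042,0],[-0.103,-0.002,-0.302,0,0,0.042,0],[-0.103,-0.002,-0.302,0,0,0.042,0],[-0.103,-0.002,-0.302,0,0,0.042,0.5]]])

```text
clock: 9.55
eef_pos: [431.7, -19.0, 29.6]
eef_rot: [3.14, 0.0, 1.729]
wrist_force: [-0.3, 0.7, 0.3]
finger_gap: 89.2
finger_force: 0.0
```

Request:
servo_tool(motion=[[[0,0,0,0,0,0,0.6],[0,0,0,0,0,0,0.7],[0,0,0,0,0,0,0.75],[0,0,0,0,0,0,0.8],[0,0,0,0,0,0,1],[0,0,0,0,0,0,1],[0,0,0,0,0,0,1],[0,0,0,0,0,0,1]]], newtons=20)

```text
clock: 10.35
eef_pos: [431.0, -18.9, 28.8]
eef_rot: [-3.142, 0.0, 1.729]
wrist_force: [-0.1, -0.2, 0.3]
finger_gap: 25.4
finger_force: 0.0
```

Request:
servo_tool(motion=[[[0,0,0,0,0,0,1],[0,0,0,0,0,0,1],[0,0,0,0,0,0,1],[0,0,0,0,0,0,1]]])

```text
clock: 10.75
eef_pos: [430.9, -18.9, 28.7]
eef_rot: [-3.141, -0.0, 1.729]
wrist_force: [-0.3, -0.1, -0.7]
finger_gap: 15.7
finger_force: 20.0
```

Request:
servo_tool(motion=[[[0,0,0.04,0,0,0,1],[0,0,0.1,0,0,0,1],[0.06,0.01,0.16,0,0,-0.01,1],[0.13,0.02,0.16,0,0,-0.02,1],[0.21,0.03,0.16,0,0,-0.03,1],[0.29,0.045,0.16,0,0,-0.042,1],[0.35,0.052,0.16,0,0,-0.042,1],[0.385,0.056,0.16,0,0,-0.042,1],[0.385,0.056,0.16,0,0,-0.042,1],[0.385,0.056,0.16,0,0,-0.042,1]]])

```text
clock: 11.75
eef_pos: [622.9, 9.1, 108.2]
eef_rot: [-3.14, -0.0, 1.598]
wrist_force: [-0.3, -0.6, -0.2]
finger_gap: 15.7
finger_force: 20.0
```

```bash
python3 - <<'E'
from h import *
s=manip.read_state(); print(s["clock"],s["eef_pos"],s["eef_rot"],s["finger_gap"])
def rect(m,n):
    if len(m)>10:
        (c,sz,a)=cv2.minAreaRect(m[:,:2].astype(np.float32)); print(n,len(m),np.round(c,1),np.round(sz,1),round(a,2),np.round(np.percentile(m[:,2],[2,50,98]),1))
for n in("wrist","side","scene"):
    f,W=grab(n,"pics/w4.png" if n=="wrist" else None); p=W.reshape(-1,3); c=f.reshape(-1,3).astype(int)
    q=(abs(p[:,0]-622)<80)&(abs(p[:,1]-10)<105)
    rect(p[q&(p[:,2]>36)&(p[:,2]<48)],n+" trayrim")
    rect(p[q&(p[:,2]>70)&(p[:,2]<140)&(c[:,0]-c[:,2]>40)],n+" mould")
E
```

```text
11.75 [622.94752085   9.0807677  108.19926624] [-3.14047155e+00 -3.25089009e-05  1.59750998e+00] 15.714854181131708
wrist trayrim 1595 [622.7  40.5] [ 64.2 115.4] 1.62 [36.6 41.4 42.9]
wrist mould 5657 [623.6  10.1] [35.8 89.2] 1.17 [ 92.7 120.3 122.2]
side trayrim 148 [625.1   7.9] [ 67.  186.4] 1.87 [36.2 40.5 44.8]
side mould 233 [623.7   5.2] [35.4 93.4] 1.72 [ 82.3  97.3 124. ]
scene trayrim 259 [625.1   9. ] [ 67.9 180.7] 1.62 [36.3 40.4 44.9]
scene mould 83 [630.5   8.1] [27.  86.1] 1.84 [ 85.3 102.4 123.8]
```

View pics/w4.png

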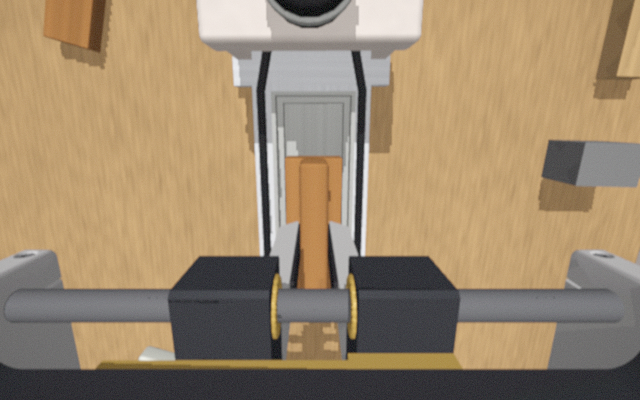

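The moulding hangs level over the tray's centreline, at rows 155–290 and column 313. I'll lower it, release it and retreat upward.

Request:
servo_tool(motion=[[[0,0,-0.05,0,0,0,1],[0,0,-0.09,0,0,0,1],[0,0,-0.11,0,0,0,1],[0,0,-0.12,0,0,0,1],[0,0,-0.127,0,0,0,1],[0,0,-0.13,0,0,0,1],[0,0,-0.131,0,0,0,1],[0,0,-0.131,0,0,0,1],[0,0,-0.131,0,0,0,1]]])

```text
clock: 12.8
eef_pos: [623.7, 9.1, 43.8]
eef_rot: [3.141, 0.0, 1.597]
wrist_force: [-0.3, 0.5, 1.6]
finger_gap: 15.8
finger_force: 20.0
```

Request:
servo_tool(motion=[[[0,0,0,0,0,0,0.75],[0,0,0,0,0,0,0.65],[0,0,0,0,0,0,0.6],[0,0,0,0,0,0,0.5],[0,0,0.02,0,0,0,0.5],[0,0,0.06,0,0,0,0.5],[0,0,0.12,0,0,0,0.5],[0,-0.06,0.18,0,0,0,0.7],[0,-0.14,0.2,0,0,0,1],[0,-0.2,0.2,0,0,0,1]]])

```text
clock: 13.8
eef_pos: [624.2, -92.7, 146.5]
eef_rot: [3.138, 0.001, 1.597]
wrist_force: [0.5, 0.8, 0.2]
finger_gap: 26.4
finger_force: 0.0
```

Request:
servo_tool(motion=[[[0,-0.08,0,0,0,0,1],[0,-0.1,0,0,0,0,1],[0,-0.1,0,0,0,0,1],[0,-0.1,0,0,0,0,1],[0,-0.1,0,0,0,0,1],[0,-0.1,0,0,0,0,1]]])

```text
clock: 14.4
eef_pos: [623.6, -139.7, 143.4]
eef_rot: [3.142, -0.0, 1.599]
wrist_force: [0.2, -0.6, 0.3]
finger_gap: 0.6
finger_force: 0.0
```

```bash
python3 - <<'E'
from h import *
s=manip.read_state(); print(s["clock"],s["eef_pos"],s["eef_rot"],s["finger_gap"])
def rect(m,n):
    if len(m)>10:
        (c,sz,a)=cv2.minAreaRect(m[:,:2].astype(np.float32)); print(n,len(m),np.round(c,1),np.round(sz,1),round(a,2),np.round(np.percentile(m[:,2],[2,50,98]),1))
for n in("wrist","side","scene"):
    f,W=grab(n,"pics/w5.png" if n=="wrist" else None); p=W.reshape(-1,3); c=f.reshape(-1,3).astype(int)
    q=(abs(p[:,0]-622)<80)&(abs(p[:,1]-10)<105); br=(c[:,0]-c[:,2]>40)
    rect(p[q&~br&(p[:,2]>36)&(p[:,2]<48)],n+" trayrim")
    rect(p[q&(p[:,2]>50)&(p[:,2]<64)&br],n+" ridge")
E
```

```text
14.4 [ 623.63135826 -139.74572758  143.38362369] [ 3.14157617e+00 -5.16554926e-05  1.59881579e+00] 0.6215591246801905
wrist trayrim 1376 [624.6 -28.4] [ 64.2 105.8] 1.6 [36.9 41.4 43. ]
wrist ridge 1511 [625.1  -8.8] [15.4 54.1] 1.49 [54.5 56.4 57.9]
side trayrim 185 [624.8   9.2] [ 66.6 188.1] 1.58 [36.2 40.3 45.3]
side ridge 88 [624.8   6.6] [15.6 90.5] 1.81 [51.  56.8 60.6]
scene trayrim 340 [625.7   8.7] [ 67.1 180. ] 2.11 [36.4 40.5 45. ]
scene ridge 222 [625.5  10.4] [19.7 87.6] 2.63 [51.5 56.  59.8]
```

View pics/w5.png

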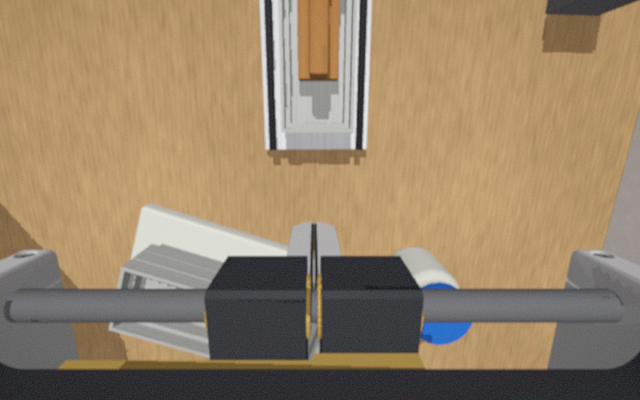

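The moulding rests in the tray at (320,40) with its ridge top at 57 mm, which is exactly on the floor, and it is within about 1 mm of the centreline. Next I'll go down behind the tray with the fingers closed and push along the lane (91.5°).

Request:
servo_tool(motion=[[[0.004,0,-0.08,0,0,0,1],[0.004,0,-0.16,0,0,0,1],[0.004,0,-0.21,0,0,0,1],[0.004,0,-0.227,0,0,0,1],[0.004,0.02,-0.227,0,0,0,1],[0.004,0.04,-0.227,0,0,0,1],[0.004,0.06,-0.227,0,0,0,1],[0.004,0.07,-0.227,0,0,0,1],[0.004,0.07,-0.227,0,0,0,1]]])

```text
clock: 15.45
eef_pos: [625.8, -104.9, 30.6]
eef_rot: [3.141, 0.0, 1.599]
wrist_force: [-0.9, -0.6, -0.2]
finger_gap: 0.7
finger_force: 0.0
```

Request:
servo_tool(motion=[[[0,0.008,0,0,0,0,1],[-0.001,0.016,0,0,0,0,1],[-0.001,0.024,0,0,0,0,1],[-0.001,0.032,0,0,0,0,1],[-0.001,0.04,0,0,0,0,1],[-0.001,0.048,0,0,0,0,1],[-0.002,0.056,0,0,0,0,1],[-0.002,0.064,0,0,0,0,1],[-0.002,0.072,0,0,0,0,1],[-0.002,0.08,0,0,0,0,1]]])

```text
clock: 16.45
eef_pos: [624.4, -65.6, 29.7]
eef_rot: [-3.141, 0.0, 1.597]
wrist_force: [0.7, -0.7, -0.3]
finger_gap: 0.1
finger_force: 0.5
```

Request:
servo_tool(motion=[[[0,0.008,0,0,0,0,1],[-0.001,0.016,0,0,0,0,1],[-0.001,0.024,0,0,0,0,1],[-0.001,0.032,0,0,0,0,1],[-0.001,0.04,0,0,0,0,1],[-0.001,0.048,0,0,0,0,1],[-0.002,0.056,0,0,0,0,1],[-0.002,0.064,0,0,0,0,1],[-0.002,0.072,0,0,0,0,1],[-0.002,0.08,0,0,0,0,1]]])

```text
clock: 17.45
eef_pos: [623.5, -25.6, 29.8]
eef_rot: [3.142, -0.0, 1.597]
wrist_force: [-0.0, -1.6, -1.1]
finger_gap: 0.2
finger_force: 0.4
```

```bash
cat > chk.py <<'E'
from h import *
import sys
s=manip.read_state(); print(s["clock"],s["eef_pos"],s["wrist_force"])
def rect(m,n):
    if len(m)>10:
        (c,sz,a)=cv2.minAreaRect(m[:,:2].astype(np.float32)); print(n,len(m),np.round(c,1),np.round(sz,1),round(a,2),np.round(np.percentile(m[:,2],[2,50,98]),1),"y",np.round(np.percentile(m[:,1],[1,99]),1))
fs=[]
for n in("wrist","side","scene"):
    f,W=grab(n); fs.append(f); p=W.reshape(-1,3); c=f.reshape(-1,3).astype(int)
    q=(abs(p[:,0]-622)<45)&(p[:,1]<238)&(p[:,1]>-105); br=(c[:,0]-c[:,2]>40)
    rect(p[q&~br&(p[:,2]>36)&(p[:,2]<46)],n+" trayrim")
    rect(p[q&(p[:,2]>50)&(p[:,2]<62)&br],n+" ridge")
cv2.imwrite(sys.argv[1],np.hstack([cv2.resize(x,(400,300),interpolation=cv2.INTER_CUBIC) for x in(fs[1][120:240,270:430],fs[2][190:310,320:480])])[...,::-1])
E
python3 chk.py pics/p1.png
```

```text
17.45 [623.48650647 -25.58569481  29.78493643] [-3.36573591e-04 -1.55025831e+00 -1.09228244e+00]
wrist trayrim 4384 [622.9  40.4] [ 64.4 119.1] 1.52 [36.5 41.3 43.3] y [-17.8  97.6]
wrist ridge 5085 [623.2  61.5] [16.1 64.9] 1.5 [54.6 56.4 57.8] y [29.8 93. ]
side trayrim 98 [621.5  41. ] [ 65.4 156.4] 5.55 [36.1 40.5 45.5] y [-36.  116.3]
side ridge 54 [622.4  72. ] [90.6 14.2] 89.23 [50.4 57.3 59.7] y [ 27.8 115.5]
scene trayrim 191 [624.6  55.7] [ 66.4 142.6] 0.49 [36.1 40.4 44.5] y [ -9.8 125. ]
scene ridge 227 [625.3  73.3] [18.8 88.4] 2.17 [51.1 56.2 59.5] y [ 30.1 117.3]
```

The tray and moulding are moving together: tray centre y≈72, moulding about 73. About 79 mm remain.

Request:
servo_tool(motion=[[[0,0.008,0,0,0,0,1],[-0.001,0.016,0,0,0,0,1],[-0.001,0.024,0,0,0,0,1],[-0.001,0.032,0,0,0,0,1],[-0.001,0.04,0,0,0,0,1],[-0.001,0.048,0,0,0,0,1],[-0.002,0.056,0,0,0,0,1],[-0.002,0.064,0,0,0,0,1],[-0.002,0.072,0,0,0,0,1],[-0.002,0.08,0,0,0,0,1]]])

```text
clock: 18.6
eef_pos: [622.5, 14.4, 29.8]
eef_rot: [3.142, 0.0, 1.597]
wrist_force: [-0.1, -2.2, 1.6]
finger_gap: 0.6
finger_force: 1.1
```

Request:
servo_tool(motion=[[[0,0.008,0,0,0,0,1],[-0.001,0.016,0,0,0,0,1],[-0.001,0.024,0,0,0,0,1],[-0.001,0.032,0,0,0,0,1],[-0.001,0.038,0,0,0,0,1],[-0.001,0.044,0,0,0,0,1],[-0.001,0.049,0,0,0,0,1],[-0.001,0.054,0,0,0,0,1],[-0.001,0.058,0,0,0,0,1],[-0.001,0.06,0,0,0,0,1]]])

```text
clock: 19.6
eef_pos: [622.0, 44.2, 29.8]
eef_rot: [3.142, 0.0, 1.598]
wrist_force: [0.5, -3.0, 1.9]
finger_gap: 0.4
finger_force: 1.6
```

Request:
servo_tool(motion=[[[0,0.002,0,0,0,0,1],[0,0.004,0,0,0,0,1],[0,0.006,0,0,0,0,1],[0,0.006,0,0,0,0,1]]])

```text
clock: 20.0
eef_pos: [622.0, 47.3, 29.8]
eef_rot: [3.142, -0.0, 1.597]
wrist_force: [1.0, -2.2, 1.6]
finger_gap: 0.5
finger_force: 0.9
```

Request:
servo_tool(motion=[[[0,0.002,0,0,0,0,1],[0,0.004,0,0,0,0,1],[0,0.006,0,0,0,0,1],[0,0.008,0,0,0,0,1],[0,0.008,0,0,0,0,1]]])

```text
clock: 20.5
eef_pos: [621.9, 51.3, 29.7]
eef_rot: [-3.141, -0.0, 1.598]
wrist_force: [-0.6, -1.3, 0.2]
finger_gap: 0.5
finger_force: 0.5
```

Request:
servo_tool(motion=[[[0,0.002,0,0,0,0,1],[0,0.004,0,0,0,0,1],[0,0.004,0,0,0,0,1]]])

```text
clock: 20.8
eef_pos: [622.0, 52.9, 29.7]
eef_rot: [3.142, 0.001, 1.597]
wrist_force: [-0.3, -4.2, 1.5]
finger_gap: 0.8
finger_force: 2.2
```

Request:
servo_tool(motion=[[[0,0.002,0,0,0,0,1],[0,0.004,0,0,0,0,1],[0,0.004,0,0,0,0,1]]])

```text
clock: 21.1
eef_pos: [622.3, 53.0, 29.8]
eef_rot: [3.141, 0.003, 1.597]
wrist_force: [1.7, -16.2, -0.4]
finger_gap: 0.4
finger_force: 8.1
```

```bash
python3 chk.py pics/p2.png
```

```text
21.1 [622.26959413  53.0414545   29.75377689] [  1.72909758 -16.17800951  -0.39823932]
wrist trayrim 2467 [622.4  90.3] [64.3 61.7] 1.54 [36.4 41.3 43.8] y [ 60.2 120.5]
wrist ridge 944 [622.4 114.5] [15.7 13.3] 1.54 [54.7 56.4 57.7] y [107.9 121.2]
side trayrim 82 [623.4 101.5] [ 65.5 128.8] 2.84 [36.4 40.2 44.6] y [ 40.1 158.5]
side ridge 16 [619.7 119.6] [ 8.3 30.5] 0.83 [50.7 56.6 58.5] y [104.4 134.4]
scene trayrim 135 [622.3 156.9] [ 67.  162.9] 1.06 [36.6 40.6 44.4] y [ 85.1 237.9]
scene ridge 61 [625.1 151.3] [17.2 88.5] 0.35 [50.9 56.  59.7] y [107.1 195. ]
```

The push stalled at y=53, exactly where predicted, with the force rising to 16 N, so the tray is against the stop. I'll back off and rise.

Request:
servo_tool(motion=[[[0,-0.02,0,0,0,0,1],[0,-0.06,0,0,0,0,1],[0,-0.1,0.02,0,0,0,1],[0,-0.15,0.1,0,0,0,1],[0,-0.2,0.2,0,0,0,1],[0,-0.22,0.28,0,0,0,1],[0,-0.22,0.3,0,0,0,1],[0,-0.22,0.3,0,0,0,1],[0,-0.22,0.3,0,0,0,1],[0,-0.22,0.3,0,0,0,1]]])

```text
clock: 22.25
eef_pos: [621.3, -54.3, 177.6]
eef_rot: [-3.138, -0.001, 1.598]
wrist_force: [-0.3, 0.3, -0.9]
finger_gap: 0.6
finger_force: 0.0
```

```bash
python3 chk.py pics/p3.png
```

```text
22.25 [621.32440518 -54.27822793 177.63913631] [-0.33397957  0.34552555 -0.89125578]
wrist trayrim 776 [622.3  91.1] [64.  60.4] 1.81 [37.1 41.4 43.1] y [ 60.4 120.1]
wrist ridge 246 [622.6 110.9] [14.9  9.4] 2.58 [51.  56.2 57.7] y [106.3 115.4]
side trayrim 92 [628.4 107.9] [ 76.1 108.2] 0.49 [36.2 40.6 45.4] y [ 56.1 161.9]
side ridge 26 [623.  120.4] [31.8 14. ] 89.18 [50.2 55.8 59.8] y [104.6 135.4]
scene trayrim 227 [622.8 150.1] [ 67.3 178.3] 2.38 [36.3 40.6 44.1] y [ 61.3 237.9]
scene ridge 61 [625.  150.9] [17.2 88.3] 0.35 [50.9 55.4 59. ] y [107. 195.]
```

View pics/p3.png

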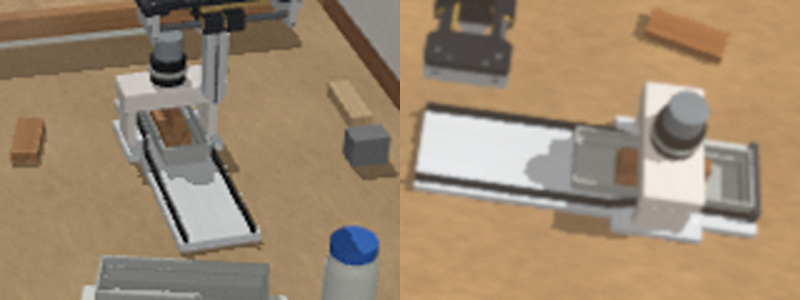

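The tray sits under the bridge against the end stop, from (572,160) to (750,180) in the right-hand crop. The moulding is centred in it and the robot is clear, so I'm handing in.

```bash
python3 -c "
from cell import manip
print(manip.sign_off())"
```

```text
the job is handed in; nothing more can be done
None
```

The job is handed in, verdict not shown: the top tray is home against the end stop with the ridged moulding ridge up along its middle, and I left the other trays, flat offcut, bottle and jar where they stood.

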